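# Rap the stuck cast block out of its upturned mould and clamp it in the bonding press

### The arm

A 6-joint arm with a two-finger parallel gripper is mounted at the origin on the work surface; the furniture and walls round the work are solid. World frame = base frame: x ahead of the robot, y to its left, z up, the work surface at z = 0. Lengths are in m, angles in rad, forces in N, time in s.
With the tool pointing down it reaches from about 0.35 to 0.975 m from the base axis. Payload 4.9 kg.
Tool frame: the origin (TCP) lies at the very end of the fingers, on their centre line; the grasp point (between the pads) lies 19 mm behind it; z points along the fingers, x is the direction in which the jaws open and shut, and the axes are right-handed (so a half turn about z gives the same grasp; the last joint's range is limited). The gripper opens to 85 mm and grips with 20 to 120 N. Pads are 22 mm wide; open, the fingers measure 114 mm over their backs; the gripper's body (76 mm by 85 mm) begins 54 mm behind the grasp point. The pads swing forward as they close: fully open they stand 13 mm farther back than shut.
Start: joints at [-1.419, 0.053, 1.613, -0, 1.476, -0.119], TCP at [0.167, -0.602, 0.231] pointing down, gripper open.
Joint ranges: [-3.01, 3.01], [-1.01, 2.22], [0.06, 2.58], [-1.02, 4.17], [0.09, 2.62], [-3.14, 3.14]. Speed limits (rad/s): [2.57, 2.57, 3.14, 3.14, 3.14, 3.14].

### API

Orientations are given as a rotation vector (axis times angle).
In Python, from station import ctrl, get_image, calibration, job gives the robot as it stands.
- The arm moves only by the tool jog_arm, never from a script. Its argument "deltas" is a list of rows, each a list of 3 entries, a list of its own where there are three numbers: the turn, a rotation vector about the tool's x, y, z in degrees, then the shift along the tool's x, y, z in m, then the finger opening in m, from 0 to 0.0854. In form: [[[ax, ay, az], [tx, ty, tz], gripper], ...]. A call has 1 to 12 rows; each row is the pose to reach, as a shift and turn from the pose commanded when the call began, along the tool's axes at that moment; what a row does not reach only later rows make up. A row lasts 1/12 s, in which the tool goes at most 41.7 mm and 7.16 degrees, less where a joint would pass 70% of its speed; a pose out of reach is approached as far as the arm can. A call with a gripper value outside its range is refused whole. The fingers move at their own pace and stop on an object; "squeeze" is the grip in N (left out, the last holds). Time passes only in rows, so rows that repeat a pose let the fingers close. It gives the time, the measured TCP pose, the force and the opening at its end, in the units of the state.
- ctrl.get_obs(): the state, without advancing time (a new reading comes with each control period).
- get_image(name): name is "side" or "top" or "wrist"; returns the picture (384x512x3 uint8, red, green, blue); there is no depth.
- calibration(name): a dict with "mtx" (3x3 intrinsics, pixels), "origin" and "rotation" of the camera in the world; the wrist camera has in their place "tool_from_camera" (4x4, takes a point from camera to tool coordinates, whose origin is the TCP and whose axes are the tool frame's). Camera axes: x right, y up, looking along -z (the intrinsics and any distortion apply to the point x, -y, -z); pixel columns grow to the right and rows downward; lengths in m; the calibration is good to about 2 mm. A picture is of the moment at which its call begins: read the wrist's pose just before it. calibration takes no time and is no camera call.
- job.finish_job(): hands the job in, once; it reports no verdict.
The state is a dict: "t": time; "q": joint angles; "dq": joint speeds; "effort": joint torques, N m; "tool_pos": TCP position; "tool_rot": TCP orientation; "contact_force": force on the tool from outside, world axes, zero at the start; "wrist_torque": the same for the moment, N m; "opening": finger opening in m.
Only numpy, scipy, OpenCV 4.12 (cv2) and the standard library are available. Lean on these libraries where they do the work, as an engineer would, in place of code of your own. Each camera call takes 0.05 s, during which the arm holds its last target.

### The job

The grey mould stands mouth down with the cast sample block still wedged inside. Take the mould and, keeping it mouth down, rap its rim on the cork pad until the block drops out, then lift it clear and stand it mouth down on the bench or the pad. Carry the block, still wide end down, to the bonding press and slide it along the glass plate under the upturned toe of the sprung arm until it sits square against the steel back stop, midway along it, with the arm's foot bearing on it; leave the wash bottle, the glass beaker and the petri dish where they stand.

Things in the scene. Friction and masses are not known exactly. Their poses are not given: they have to be found in the camera images.
- mould: Grey casting mould, a straight-sided box 74 x 56 mm outside, 62 mm high, with a 3 mm flange round the rim, standing mouth down with the block inside. Origin: middle of its open mouth, in the plane of the flat rim; z points from the mouth to the closed floor (up), x along the 74 mm side, y along the 56 mm side. Walls 4 mm thick at the rim, 8 mm floor, cavity 54 mm deep, drafted 3 degrees. 0.18 kg.
- block: Cast block like concrete, 48 mm high, tapering from 64 x 46 mm (wide end, down) to 59 x 41 mm, 0.25 kg. Origin: middle of the wide face; z toward the narrow end, x along the long side, y across. Starts narrow end first in the mould, axes alike, wide face 6 mm inside the rim. Wedged by over twice its weight: it stays in while the mould is carried smoothly, mouth down.
- block_top (a point): Middle of the block's narrow face. Each rap of the mould's rim on the pad, brought down at 0.1 to 0.3 m/s and stopped by the pad (not set down gently), makes the block creep out by 1 to 3 mm; after about 3 mm it drops onto the pad and stands there, wide end down, when the mould is lifted straight up. Usually 1 to 4 raps; the mould may slide up a few mm in the grip.
- pad: Flat cork rapping pad fixed to the bench, 110 x 110 x 10 mm, in front of the robot; origin at the centre of its underside, top 10 mm above the bench.
- press: Bonding press fixed to the bench: grey base 176 x 96 x 12 mm, glass plate, steel back stop, two cheeks behind with the sprung arm. Origin on the underside; x from the open front to the back, y to the left. Glass 72 mm wide, top at z = 15 mm, from x = -72 mm to the stop's face at x = 36 mm; the stop is 8 mm higher. Cheeks behind x = 72 mm, 86 mm high.
- seat (a point): Point on top of the glass, midway, 32 mm in front of the stop's face: where the middle of the block's wide face comes when it is seated with its long side along x. Axes as the press.
- hold_arm: Sprung steel arm of the press, 18 mm wide, coming forward from a hinge pin (its origin, press x = 84 mm, z = 77 mm) over the glass. Its foot hangs 42 mm over the glass, 6 mm lower than the block is high; the upturned toe in front rises 12 mm, tip at press x = about -6 mm, 70 mm over the bench, so a block pushed along the glass to the stop lifts it (3 to 6 N). It bears with about 3 N.
- foot (a point): Middle of the underside of the arm's foot, over the far part of the seated block (press x = 23 mm); 42 mm above the glass at rest, 48 mm when it bears on the block.
- wash_bottle: Tall white wash bottle with a bent spout, 72 x 123 mm, 227 mm high, standing behind the pad; origin at the centre of its underside. A bystander.
- beaker_b: Clear glass beaker, 75 mm wide, 92 mm high, standing behind the pad; origin at the centre of its underside. A bystander.
- petri_a: Closed clear petri dish lying flat behind the mould, 94 mm across, 15 mm high; origin at the centre of its underside. A bystander.

How it is judged:
On the way, in this order (a step that is already met when the one before it is completed fails the run):
1. the mould is held mouth down clear of the bench with the block still wedged in it (angle between mould's own z axis and vertical below 0.3 rad and height (world z) of mould above 0.02 m and z of block in the frame of mould above 0.001 m), for 0.1 s.
2. the block stands free on the cork pad, wide end down, and the mould is lifted off it (contact force between block and pad above 1 N and angle between block's own z axis and vertical below 0.1 rad and distance between block and mould above 0.055 m), for 0.1 s.
3. the block stands on the press with the arm's foot raised by it (contact force between hold_arm and block above 0.8 N and z of foot in the frame of press above 0.0605 m and contact force between block and press above 1 N), for 0.2 s.
At the end, for the whole second after the job is handed in: The block stands on the glass, wide end down and upright, long side pointing at the stop within 7 degrees, within 6 mm of its place against the stop and 12 mm of midway, the arm's raised foot bearing on it; the empty mould stands mouth down on the bench or the pad; both at rest (angle between each of block, mould's own z axis and vertical below 0.07 rad and x of block in the frame of seat between -0.006 and 0.006 m and y of block in the frame of seat between -0.012 and 0.012 m and z of block in the frame of seat below 0.004 m and angle between the x axis of block and the x axis of press, either way round below 0.12 rad and contact force between hold_arm and block above 0.8 N and z of foot in the frame of press above 0.0605 m and height (world z) of mould below 0.014 m and linear speed of each of block, mould below 0.01 m/s); the robot touches nothing.
It fails at once if the wash bottle, the beaker or the petri dish is shifted by more than 30 mm (distance of any of wash_bottle, beaker_b, petri_a from where it was at the start of the episode above 0.03 m).
It fails at once if the block is tipped over (angle between block's own z axis and vertical above 0.9 rad).
It also fails if it takes over 54 s, if anything falls off the work surface, if the arm or the gripper's body presses on something with over 40 N, if the wrist force passes 120 N, or if a joint passes its speed limit or range.

## Working session

There is one attempt and no reset: what is moved stays moved. The work goes in short steps, Python scripts to look and compute and a tool call to move; the robot and the scene stay as the last step left them, time stands still between calls to the robot, and variables do not carry over. Pictures are saved under pics/ and viewed, and the job is handed in when it is done.

Besides the shell and the picture viewer there is one more tool, called after ">>>" as a command line: name --argument value ..., lists and objects as JSON in quotes. jog_arm: Moves the arm, as the interface text tells. Its arguments: {"type":"object","properties":{"deltas":{"type":"array","items":{"type":"array"}},"squeeze":{"type":"number"}},"required":["deltas"]}

```bash
mkdir -p pics; ls; python3 - <<'E'
from station import ctrl, get_image, calibration, job
import cv2
o=ctrl.get_obs();print(o)
for n in("side","top","wrist"):
    cv2.imwrite(f"pics/{n}0.png",get_image(n)[:,:,::-1]);print(n,calibration(n))
E
```

```text
pics
{'t': 0.0, 'q': array([-1.41899091e+00,  5.33289193e-02,  1.61428398e+00,  1.57902560e-05,
        1.47601511e+00, -1.18983682e-01]), 'dq': array([ 0.00062281, -0.00063052, -0.00051437, -0.0009903 , -0.00196453,
        0.00129729]), 'effort': array([ 5.95387755e-04, -3.93671536e+01, -3.70182252e+01, -1.80228739e-05,
        6.83413455e-03, -1.49024550e-05]), 'tool_pos': array([ 0.16710215, -0.60160164,  0.23008633]), 'tool_rot': array([-2.49982628e+00,  1.90039617e+00,  2.27930818e-03]), 'contact_force': array([ 0.09573121, -0.85643635,  0.10454366]), 'wrist_torque': array([-0.00048608, -0.01503507,  0.01836995]), 'opening': 0.0855335745527164}
side {'mtx': array([[437.95357475,   0.        , 252.73907579],
       [  0.        , 437.95357475, 183.36483411],
       [  0.        ,   0.        ,   1.        ]]), 'origin': array([0.0795181 , 0.3164786 , 0.86518755]), 'rotation': array([ 0.32972551, -0.58783335, -2.06057066])}
top {'mtx': array([[352.24979068,   0.        , 256.41345097],
       [  0.        , 352.24979068, 192.49785821],
       [  0.        ,   0.        ,   1.        ]]), 'origin': array([0.34220642, 0.06742402, 0.90681701]), 'rotation': array([ 0.13511492, -0.15988426, -1.56080792])}
wrist {'mtx': array([[278.97382261,   0.        , 257.50561913],
       [  0.        , 278.97382261, 186.514817  ],
       [  0.        ,   0.        ,   1.        ]]), 'tool_from_camera': array([[ 9.99999977e-01,  2.10616645e-04, -3.18018659e-05,
         5.96955923e-04],
       [ 1.93794337e-04, -9.61579939e-01, -2.74525016e-01,
        -6.82304420e-02],
       [-8.83995739e-05,  2.74525003e-01, -9.61579958e-01,
        -1.41928221e-01],
       [ 0.00000000e+00,  0.00000000e+00,  0.00000000e+00,
         1.00000000e+00]])}
```

View pics/side0.png

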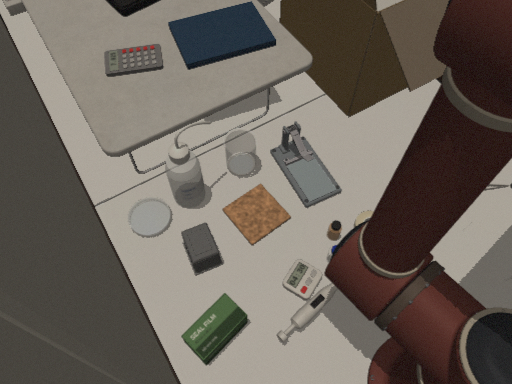

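View pics/top0.png

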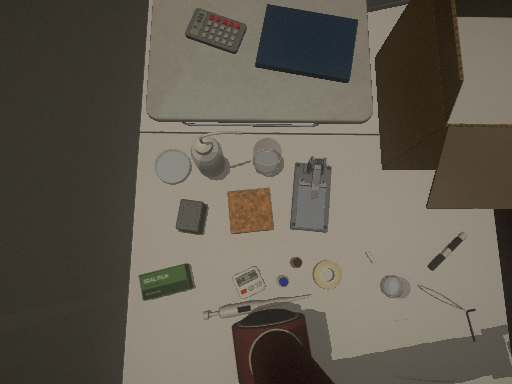

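View pics/wrist0.png

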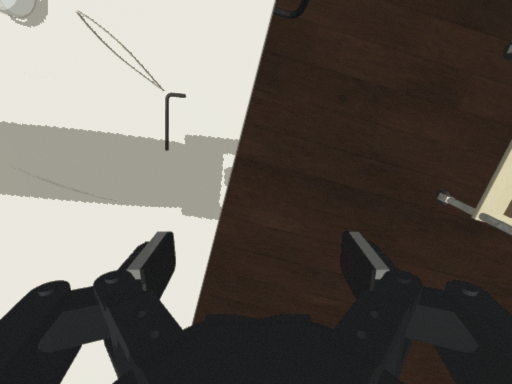

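The side and top views show the mould (about 190,216 in top), the pad (250,211) and the press (312,195, arm at its far end). Next I'll enlarge these for precise pixels.

```bash
cat > h.py <<'E'
from station import ctrl, get_image, calibration, job
import cv2, numpy as np
from scipy.spatial.transform import Rotation as R
def ray(n,px,obs=None):
    c=calibration(n);u,v=px;K=c["mtx"]
    d=np.array([(u-K[0,2])/K[0,0],-(v-K[1,2])/K[1,1],-1])
    if n=="wrist":
        o=obs or ctrl.get_obs();T=np.eye(4);T[:3,:3]=R.from_rotvec(o["tool_rot"]).as_matrix();T[:3,3]=o["tool_pos"];T=T@c["tool_from_camera"]
        return T[:3,3],T[:3,:3]@d
    return c["origin"],R.from_rotvec(c["rotation"]).as_matrix()@d
def at(n,px,z,obs=None):
    o,d=ray(n,px,obs);return o+d*(z-o[2])/d[2]
def proj(n,p,obs=None):
    c=calibration(n)
    if n=="wrist":
        o=obs or ctrl.get_obs();T=np.eye(4);T[:3,:3]=R.from_rotvec(o["tool_rot"]).as_matrix();T[:3,3]=o["tool_pos"];T=T@c["tool_from_camera"];t,M=T[:3,3],T[:3,:3]
    else: t,M=c["origin"],R.from_rotvec(c["rotation"]).as_matrix()
    q=M.T@(np.array(p)-t);K=c["mtx"];return K[0,2]+K[0,0]*q[0]/-q[2],K[1,2]-K[1,1]*q[1]/-q[2]
def crop(img,x0,y0,w,h,s,out):
    a=cv2.resize(img[y0:y0+h,x0:x0+w],None,fx=s,fy=s,interpolation=cv2.INTER_CUBIC)
    cv2.imwrite(out,a)
E
python3 - <<'E'
from h import *
t=cv2.imread("pics/top0.png");s=cv2.imread("pics/side0.png")
crop(t,160,145,180,95,4.4,"pics/tc.png");crop(s,170,120,180,150,4,"pics/sc.png")
crop(t,280,145,64,95,6,"pics/tc2.png")
E
```

```text
(no output)
```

View pics/tc.png

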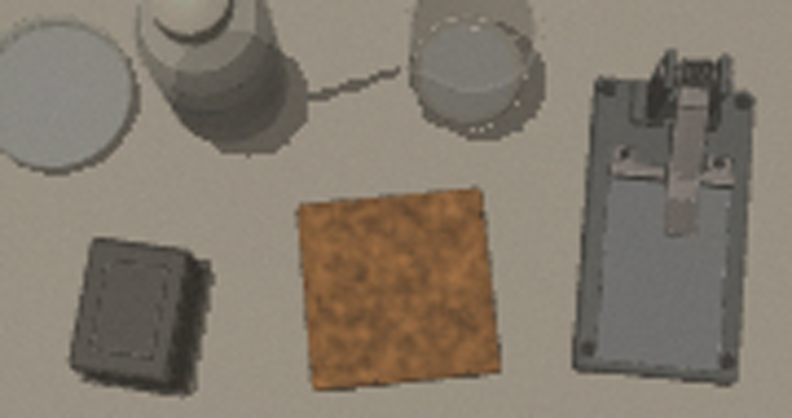

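View pics/sc.png

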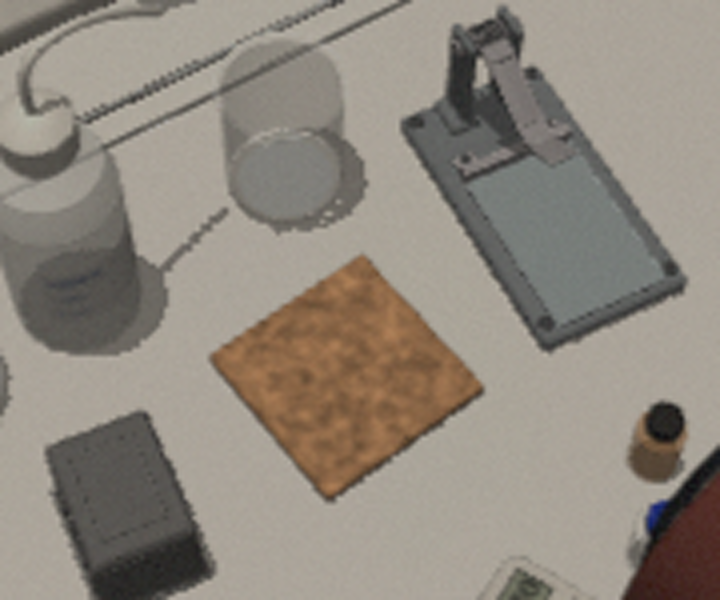

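View pics/tc2.png

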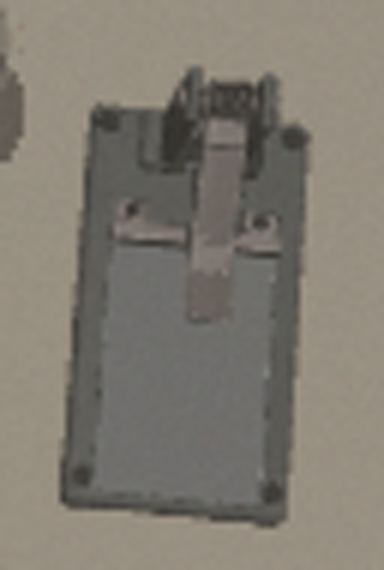

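```bash
python3 - <<'E'
from h import *
np.set_printoptions(precision=4,suppress=True)
T=lambda p:(160+(p[0]+.5)/4.4-.5,145+(p[1]+.5)/4.4-.5)
S=lambda p:(170+(p[0]+.5)/4-.5,120+(p[1]+.5)/4-.5)
def rep(nm,n,f,pts,z):
    P=np.array([at(n,f(p),z) for p in pts]);c=P.mean(0)
    e=np.roll(P,-1,0)-P
    print(nm,n,c,"sides",np.linalg.norm(e,axis=1),"ang",np.degrees(np.arctan2(e[:,1],e[:,0])))
rep("mould","top",T,[(95,238),(190,252),(172,378),(72,365)],.062)
rep("mould","side",S,[(47,450),(146,411),(187,515),(84,560)],.062)
rep("pad","top",T,[(297,205),(481,188),(500,373),(313,389)],.01)
rep("pad","side",S,[(211,357),(364,256),(484,388),(331,495)],.01)
rep("press","top",T,[(597,78),(752,93),(735,382),(575,370)],.012)
rep("press","side",S,[(401,125),(535,68),(685,282),(547,345)],.012)
rep("glass","top",lambda p:(280+(p[0]+.5)/6-.5,145+(p[1]+.5)/6-.5),[(112,243),(277,252),(265,500),(98,490)],.015)
for n,p in(("petri",(60,97)),("beaker",(468,85))): print(n,at("top",T(p),.0))
for n,p in(("beaker",(290,178)),("bottle",(85,300))): print(n,at("side",S(p),.0))
E
```

```text
mould top [0.4479 0.2147 0.062 ] sides [0.053  0.0697 0.0548 0.0706] ang [-98.1308 173.7869  82.8909  -7.6675]
mould side [0.4482 0.2171 0.062 ] sides [0.0535 0.062  0.0545 0.0634] ang [-97.5273 170.5175  83.9035 -10.3704]
pad top [0.467  0.0697 0.01  ] sides [0.109  0.1096 0.1083 0.1084] ang [ -84.2361 -174.4309   95.1449    5.9519]
pad side [0.464  0.0704 0.01  ] sides [0.108  0.1073 0.1054 0.1066] ang [ -84.1324 -174.442    95.4324    6.9529]
press top [ 0.5029 -0.087   0.012 ] sides [0.0932 0.1733 0.0927 0.1753] ang [-95.267  174.6788  85.9931  -5.1511]
press side [ 0.4998 -0.0846  0.012 ] sides [0.0937 0.1712 0.0907 0.17  ] ang [-94.3426 174.5431  84.9658  -4.4375]
glass top [ 0.477  -0.0864  0.015 ] sides [0.0715 0.1075 0.0708 0.107 ] ang [-92.7972 175.3694  86.8571  -4.2532]
petri [0.583  0.2738 0.    ]
beaker [0.5924 0.0282 0.    ]
beaker [0.5976 0.0274 0.    ]
bottle [0.587  0.1708 0.    ]
```

```bash
cat >> h.py <<'E'
def delta(p,th):
    "shift/turn (deg, tool axes) from present pose to TCP p, tool pointing down, tool x at world angle th deg"
    o=ctrl.get_obs();M=R.from_rotvec(o["tool_rot"]).as_matrix()
    c,s=np.cos(np.radians(th)),np.sin(np.radians(th))
    G=np.array([[c,s,0],[s,-c,0],[0,0,-1]])
    return np.round(R.from_matrix(M.T@G).as_rotvec(degrees=True),1),np.round(M.T@(np.array(p)-o["tool_pos"]),4)
def st():
    o=ctrl.get_obs();M=R.from_rotvec(o["tool_rot"]).as_matrix()
    print("t",round(o["t"],2),"tcp",o["tool_pos"].round(4),"th",round(np.degrees(np.arctan2(M[1,0],M[0,0])),1),"z",M[:,2].round(3),"F",o["contact_force"].round(1),"op",round(o["opening"],4))
E
python3 - <<'E'
from h import *
st();print(delta((.42,-.22,.23),-10),delta((.448,.216,.17),82.5))
E
```

```text
t 0.15 tcp [ 0.1671 -0.6017  0.2304] th -74.5 z [-0.     0.002 -1.   ] F [ 0.3 -0.7 -0. ] op 0.0853
(array([ -0.1,   0.1, -64.5]), array([-0.3002, -0.3458,  0.0009])) (array([-1.00e-01,  0.00e+00, -1.57e+02]), array([-0.7127, -0.4894,  0.0615]))
```

>>> jog_arm --deltas '[[[0,0,-4],[-0.015,-0.017,0],0.085],[[0,0,-10],[-0.042,-0.048,0],0.085],[[0,0,-17],[-0.069,-0.079,0],0.085],[[0,0,-24],[-0.096,-0.11,0],0.085],[[0,0,-31],[-0.123,-0.141,0],0.085],[[0,0,-38],[-0.15,-0.172,0],0.085],[[0,0,-45],[-0.177,-0.203,0],0.085],[[0,0,-52],[-0.204,-0.234,0],0.085],[[0,0,-59],[-0.231,-0.265,0],0.085],[[0,0,-66],[-0.258,-0.296,0],0.085],[[0,0,-73],[-0.29,-0.32,0],0.085],[[0,0,-80],[-0.325,-0.335,0.005],0.085]]'

```text
t: 1.15
tool_pos: [0.4045, -0.1978, 0.2272]
tool_rot: [3.137, 0.162, 0.003]
contact_force: [0.9, 0.4, 0.8]
opening: 0.0851
```

```bash
python3 - <<'E'
from h import *
st();print(delta((.448,.216,.17),82.5))
E
```

```text
t 1.15 tcp [ 0.4045 -0.1978  0.2272] th 5.9 z [ 0.002 -0.001 -1.   ] F [0.9 0.4 0.8] op 0.0851
(array([  0.1,  -0.1, -76.6]), array([ 0.0857, -0.4072,  0.0569]))
```

>>> jog_arm --deltas '[[[0,0,-7],[0.008,-0.035,0],0.085],[[0,0,-14],[0.016,-0.072,0.005],0.085],[[0,0,-21],[0.024,-0.112,0.01],0.085],[[0,0,-28],[0.032,-0.152,0.02],0.085],[[0,0,-35],[0.04,-0.19,0.026],0.085],[[0,0,-42],[0.048,-0.23,0.032],0.085],[[0,0,-49],[0.056,-0.27,0.04],0.085],[[0,0,-56],[0.064,-0.31,0.046],0.085],[[0,0,-63],[0.072,-0.348,0.052],0.085],[[0,0,-70],[0.08,-0.385,0.057],0.085],[[0,0,-76.6],[0.086,-0.407,0.057],0.085],[[0,0,-76.6],[0.086,-0.407,0.057],0.085]]'

```text
t: 2.15
tool_pos: [0.449, 0.2175, 0.1685]
tool_rot: [-2.359, -2.072, 0.001]
contact_force: [0.2, 0.4, 0.2]
opening: 0.085
```

```bash
python3 - <<'E'
from h import *
st()
cv2.imwrite("pics/w1.png",get_image("wrist")[:,:,::-1])
st()
E
```

```text
t 2.15 tcp [0.449  0.2175 0.1685] th 82.6 z [-0.001  0.001 -1.   ] F [0.2 0.4 0.2] op 0.085
t 2.2 tcp [0.449  0.2156 0.1687] th 82.3 z [-0.001 -0.    -1.   ] F [ 0.5  0.3 -0.2] op 0.0849
```

View pics/w1.png

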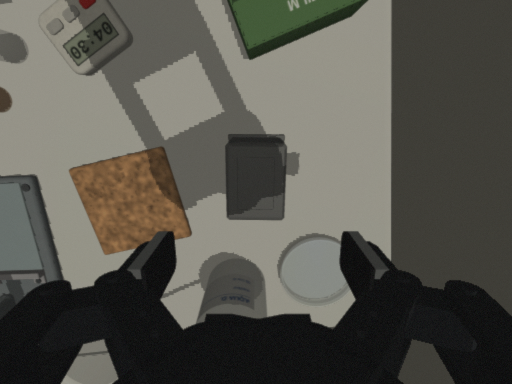

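```bash
python3 - <<'E'
from h import *
crop(cv2.imread("pics/w1.png"),210,120,90,110,5.4,"pics/w1c.png")
E
```

```text
(no output)
```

View pics/w1c.png

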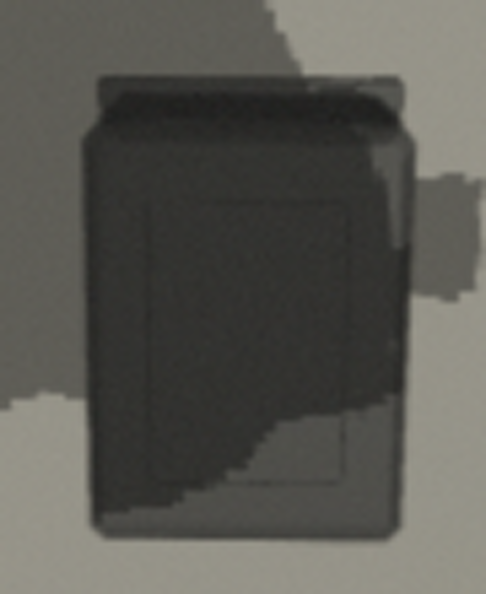

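```bash
python3 - <<'E'
from h import *
o={"tool_pos":np.array([.449,.2160,.1686]),"tool_rot":R.from_euler("x",0).as_rotvec()}
o=dict(ctrl.get_obs())
f=lambda p:(210+(p[0]+.5)/5.4-.5,120+(p[1]+.5)/5.4-.5)
for pts in([(152,200),(350,200),(343,483),(150,483)],[(84,135),(415,135),(402,538),(93,538)]):
    P=np.array([at("wrist",f(p),.062,o) for p in pts]);e=np.roll(P,-1,0)-P
    print(P.mean(0).round(4),np.linalg.norm(e,axis=1).round(4),np.degrees(np.arctan2(e[:,1],e[:,0])).round(1))
print(delta((.448,.216,.012),82.5))
E
```

```text
[0.4459 0.2131 0.062 ] [0.033  0.0501 0.0339 0.0501] [ 82.3  -8.2 -97.7 170.8]
[0.4457 0.2131 0.062 ] [0.0545 0.0713 0.0548 0.0713] [ 82.3  -7.9 -97.7 171.8]
(array([-0.1,  0. , -0.2]), array([ 0.0004, -0.0009,  0.1567]))
```

>>> jog_arm --deltas '[[[0,0,0],[-0.001,-0.002,0.02],0.085],[[0,0,0],[-0.001,-0.002,0.05],0.085],[[0,0,0],[-0.001,-0.002,0.08],0.085],[[0,0,0],[-0.001,-0.002,0.11],0.085],[[0,0,0],[-0.001,-0.002,0.135],0.085],[[0,0,0],[-0.001,-0.002,0.15],0.085],[[0,0,0],[-0.001,-0.002,0.156],0.085],[[0,0,0],[-0.001,-0.002,0.156],0.07]]' --squeeze 60

```text
t: 2.87
tool_pos: [0.4461, 0.2119, 0.0117]
tool_rot: [-2.37, -2.06, 0.005]
contact_force: [-0.8, 0.5, -0.5]
opening: 0.0749
```

>>> jog_arm --deltas '[[[0,0,0],[0,0,0],0.045],[[0,0,0],[0,0,0],0.045],[[0,0,0],[0,0,0],0.045],[[0,0,0],[0,0,0],0.045],[[0,0,0],[0,0,0],0.045],[[0,0,0],[0,0,0],0.045]]' --squeeze 60

```text
t: 3.37
tool_pos: [0.4491, 0.2136, 0.0153]
tool_rot: [2.368, 2.062, 0.005]
contact_force: [-0.7, -1.5, 5.9]
opening: 0.0554
```

```bash
python3 - <<'E'
from h import *
st();print(delta((.466,.07,.075),85))
E
```

```text
t 3.37 tcp [0.4491 0.2136 0.0153] th 82.1 z [ 0.003  0.001 -1.   ] F [-0.7 -1.5  5.9] op 0.0554
(array([ 0.2, -0.1, -2.9]), array([-0.1398,  0.0367, -0.0597]))
```

>>> jog_arm --deltas '[[[0,0,0],[0,0,-0.008],0.045],[[0,0,0],[0,0,-0.024],0.045],[[0,0,0],[0,0,-0.04],0.045],[[0,0,0],[-0.008,0.002,-0.052],0.045],[[0,0,-0.5],[-0.024,0.006,-0.06],0.045],[[0,0,-1],[-0.046,0.012,-0.06],0.045],[[0,0,-1.5],[-0.07,0.018,-0.06],0.045],[[0,0,-2],[-0.094,0.025,-0.06],0.045],[[0,0,-2.5],[-0.116,0.031,-0.06],0.045],[[0,0,-2.9],[-0.132,0.035,-0.06],0.045],[[0,0,-2.9],[-0.14,0.037,-0.06],0.045],[[0,0,-2.9],[-0.14,0.037,-0.06],0.045]]'

```text
t: 4.37
tool_pos: [0.4641, 0.0683, 0.0727]
tool_rot: [-2.318, -2.119, 0.002]
contact_force: [-0.4, 1.1, -4.1]
opening: 0.0554
```

```bash
python3 - <<'E'
from h import *
cv2.imwrite("pics/s2.png",get_image("side")[:,:,::-1])
st();print(delta((.466,.07,.0253),85))
E
```

```text
t 4.42 tcp [0.4641 0.0693 0.0728] th 84.9 z [-0.001  0.    -1.   ] F [ 0.7  0.1 -4.3] op 0.0557
(array([-0.1, -0. , -0.1]), array([0.0009, 0.0019, 0.0475]))
```

View pics/s2.png

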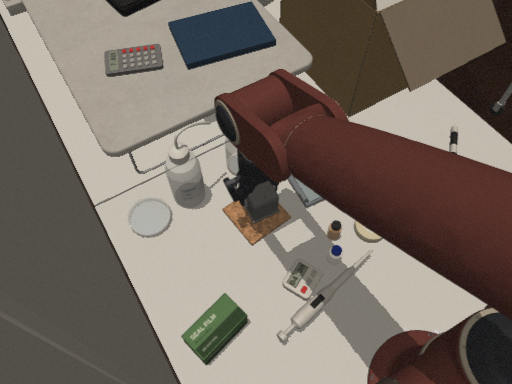

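>>> jog_arm --deltas '[[[0,0,0],[0.001,0.002,0.01],0.045],[[0,0,0],[0.001,0.002,0.027],0.045],[[0,0,0],[0.001,0.002,0.045],0.045],[[0,0,0],[0.001,0.002,0.053],0.045],[[0,0,0],[0.001,0.002,0.051],0.045]]'

```text
t: 4.83
tool_pos: [0.4682, 0.0716, 0.0241]
tool_rot: [-2.314, -2.125, -0.001]
contact_force: [-1.0, -0.7, 0.3]
opening: 0.0554
```

>>> jog_arm --deltas '[[[0,0,0],[0,0,-0.006],0.045],[[0,0,0],[0,0,-0.015],0.045],[[0,0,0],[0,0,-0.02],0.045],[[0,0,0],[0,0,-0.02],0.045]]'

```text
t: 5.17
tool_pos: [0.4679, 0.0707, 0.0436]
tool_rot: [2.314, 2.122, 0.003]
contact_force: [0.4, 0.0, -3.2]
opening: 0.0555
```

>>> jog_arm --deltas '[[[0,0,0],[0,0,-0.012],0.045],[[0,0,0],[0,0,-0.02],0.045],[[0,0,0],[0,0,-0.012],0.045],[[0,0,0],[0,0,0.006],0.045],[[0,0,0],[0,0,0.025],0.045],[[0,0,0],[0,0,0.026],0.045],[[0,0,0],[0,0,0.016],0.045],[[0,0,0],[0,0,0.006],0.045],[[0,0,0],[0,0,0],0.045],[[0,0,0],[0,0,0],0.045],[[0,0,0],[0,0,0],0.045],[[0,0,0],[0,0,0],0.045]]'

```text
t: 6.17
tool_pos: [0.4666, 0.0703, 0.0419]
tool_rot: [-2.316, -2.123, 0.0]
contact_force: [1.3, 0.1, -0.8]
opening: 0.0555
```

```bash
python3 - <<'E'
from h import *
st()
cv2.imwrite("pics/s3.png",get_image("side")[:,:,::-1])
crop(cv2.imread("pics/s3.png"),200,150,120,100,6,"pics/s3c.png");
f=[]
for _ in range(1): st()
E
```

```text
t 6.17 tcp [0.4666 0.0703 0.0419] th 85.0 z [-0.  0. -1.] F [ 1.3  0.1 -0.8] op 0.0555
t 6.22 tcp [0.4666 0.0703 0.0418] th 85.0 z [-0.  0. -1.] F [ 1.1 -0.4 -0.7] op 0.0552
```

View pics/s3c.png

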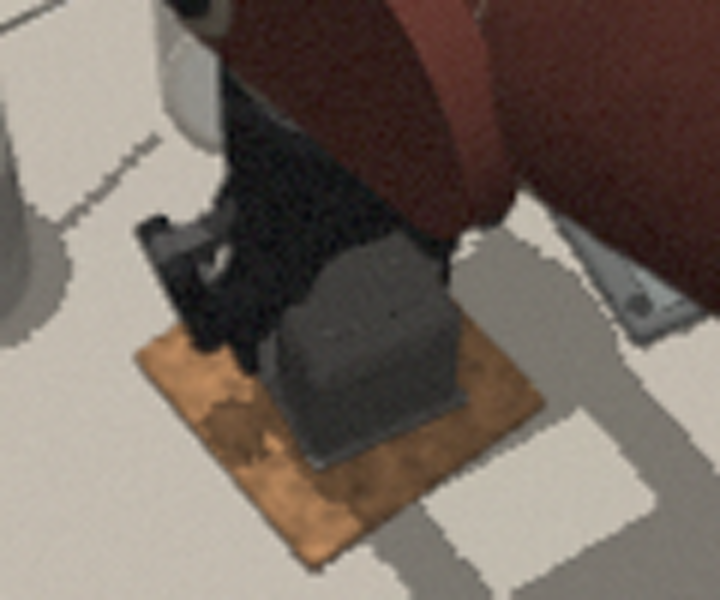

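The wrist load fell from about 4.2 N to 0.8 N, so the block appears to have dropped. The picture shows the mould low over the pad. I'll lift it straight up.

>>> jog_arm --deltas '[[[0,0,0],[0,0,-0.006],0.045],[[0,0,0],[0,0,-0.014],0.045],[[0,0,0],[0,0,-0.024],0.045],[[0,0,0],[0,0,-0.036],0.045],[[0,0,0],[0,0,-0.048],0.045],[[0,0,0],[0,0,-0.06],0.045],[[0,0,0],[0,0,-0.072],0.045],[[0,0,0],[0,0,-0.08],0.045],[[0,0,0],[0,0,-0.08],0.045],[[0,0,0],[0,0,-0.08],0.045]]'

```text
t: 7.05
tool_pos: [0.4673, 0.0703, 0.123]
tool_rot: [2.315, 2.122, 0.002]
contact_force: [-0.7, 0.1, -1.3]
opening: 0.055
```

```bash
python3 - <<'E'
from h import *
st()
cv2.imwrite("pics/s4.png",get_image("side")[:,:,::-1])
crop(cv2.imread("pics/s4.png"),190,130,130,120,6,"pics/s4c.png");
print(delta((.447,.214,.13),82.2))
E
```

```text
t 7.05 tcp [0.4673 0.0703 0.123 ] th 85.0 z [ 0.001 -0.    -1.   ] F [-0.7  0.1 -1.3] op 0.055
(array([-0. ,  0. ,  2.8]), array([ 0.1415, -0.0321, -0.0079]))
```

View pics/s4c.png

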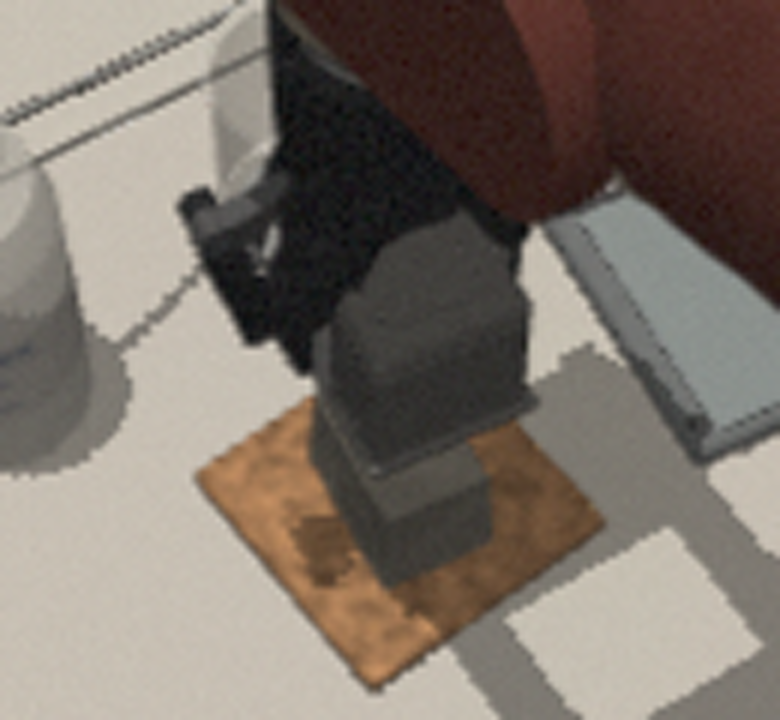

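The block stands upright on the pad, with the mould above it. I'll carry the mould back to its first place.

>>> jog_arm --deltas '[[[0,0,0],[0.01,-0.002,-0.006],0.045],[[0,0,0.5],[0.035,-0.008,-0.007],0.045],[[0,0,1],[0.07,-0.016,-0.007],0.045],[[0,0,1.5],[0.105,-0.024,-0.007],0.045],[[0,0,2],[0.13,-0.029,0],0.045],[[0,0,2.8],[0.141,-0.032,0.02],0.045],[[0,0,2.8],[0.141,-0.032,0.045],0.045],[[0,0,2.8],[0.141,-0.032,0.07],0.045],[[0,0,2.8],[0.141,-0.032,0.088],0.045],[[0,0,2.8],[0.141,-0.032,0.098],0.045],[[0,0,2.8],[0.141,-0.032,0.102],0.045],[[0,0,2.8],[0.141,-0.032,0.104],0.045]]'

```text
t: 8.1
tool_pos: [0.4468, 0.2137, 0.0177]
tool_rot: [-2.366, -2.065, 0.002]
contact_force: [0.1, 0.3, -1.8]
opening: 0.0555
```

```bash
python3 - <<'E'
from h import *
st()
E
```

```text
t 8.1 tcp [0.4468 0.2137 0.0177] th 82.2 z [-0.001 -0.    -1.   ] F [ 0.1  0.3 -1.8] op 0.0555
```

Lower gently until touch.

>>> jog_arm --deltas '[[[0,0,0],[0,0,0.002],0.045],[[0,0,0],[0,0,0.003],0.045],[[0,0,0],[0,0,0.004],0.045],[[0,0,0],[0,0,0.005],0.045],[[0,0,0],[0,0,0.006],0.045]]'

```text
t: 8.52
tool_pos: [0.4479, 0.2137, 0.0129]
tool_rot: [2.367, 2.065, 0.002]
contact_force: [0.0, -0.4, -1.6]
opening: 0.0555
```

>>> jog_arm --deltas '[[[0,0,0],[0,0,0.001],0.045],[[0,0,0],[0,0,0.002],0.045],[[0,0,0],[0,0,0.003],0.045],[[0,0,0],[0,0,0.0035],0.045]]'

```text
t: 8.85
tool_pos: [0.4474, 0.2136, 0.0094]
tool_rot: [-2.367, -2.065, 0.001]
contact_force: [-4.2, -0.1, 7.8]
opening: 0.0556
```

Contact. Open and rise straight up.

>>> jog_arm --deltas '[[[0,0,0],[0,0,0],0.06],[[0,0,0],[0,0,0],0.075],[[0,0,0],[0,0,-0.001],0.085],[[0,0,0],[0,0,-0.004],0.085],[[0,0,0],[0,0,-0.02],0.085],[[0,0,0],[0,0,-0.05],0.085],[[0,0,0],[0,0,-0.085],0.085],[[0,0,0],[0,0,-0.12],0.085],[[0,0,0],[-0.02,0.004,-0.15],0.085],[[0,0,-0.5],[-0.05,0.011,-0.16],0.085],[[0,0,-1.5],[-0.085,0.019,-0.16],0.085],[[0,0,-2.5],[-0.12,0.027,-0.16],0.085]]'

```text
t: 9.85
tool_pos: [0.4587, 0.0901, 0.1711]
tool_rot: [2.317, 2.118, 0.005]
contact_force: [0.8, -0.2, -0.2]
opening: 0.0851
```

```bash
python3 - <<'E'
from h import *
st();print(delta((.46,.07,.17),85))
E
```

```text
t 9.85 tcp [0.4587 0.0901 0.1711] th 84.9 z [ 0.004  0.    -1.   ] F [ 0.8 -0.2 -0.2] op 0.0851
(array([ 0.3, -0. , -0.1]), array([-0.0199,  0.0031,  0.0011]))
```

>>> jog_arm --deltas '[[[0,0,0],[-0.015,0.003,0],0.085],[[0,0,0],[-0.018,0.003,0],0.085],[[0,0,0],[-0.018,0.003,0],0.085],[[0,0,0],[-0.018,0.003,0],0.085],[[0,0,0],[-0.018,0.003,0],0.085]]'

```text
t: 10.27
tool_pos: [0.459, 0.0738, 0.1687]
tool_rot: [-2.32, -2.118, -0.0]
contact_force: [-1.1, -0.5, 0.1]
opening: 0.085
```

```bash
python3 - <<'E'
from h import *
import pickle
o=ctrl.get_obs();pickle.dump(o,open("o5.pkl","wb"));st()
a=get_image("wrist")[:,:,::-1];cv2.imwrite("pics/w5.png",a)
cv2.imwrite("pics/s5.png",get_image("side")[:,:,::-1]);st()
crop(a,120,80,270,200,2.9,"pics/w5c.png")
E
```

```text
t 10.27 tcp [0.459  0.0738 0.1687] th 84.8 z [-0.  0. -1.] F [-1.1 -0.5  0.1] op 0.085
t 10.37 tcp [0.459  0.0738 0.1687] th 84.8 z [-0.  0. -1.] F [-0.4 -0.2  0.1] op 0.0848
```

View pics/w5.png

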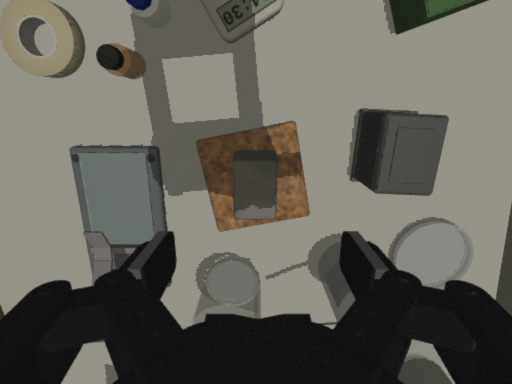

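View pics/w5c.png

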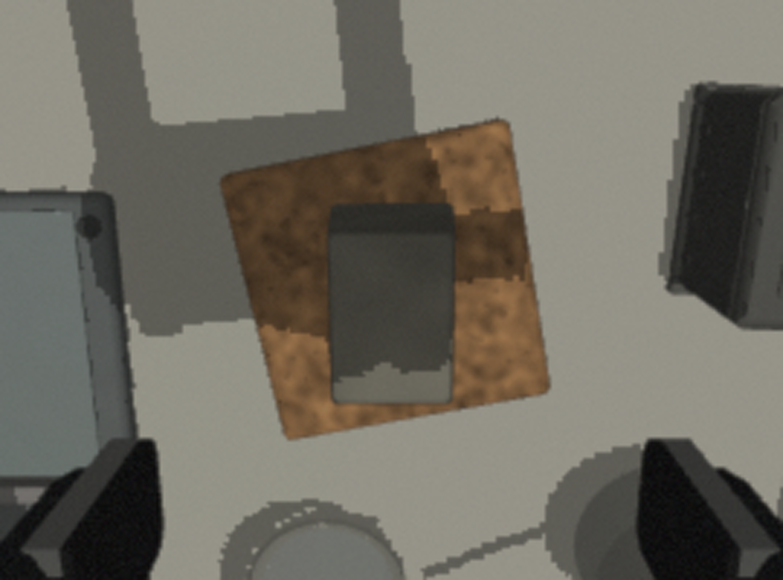

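View pics/s5.png

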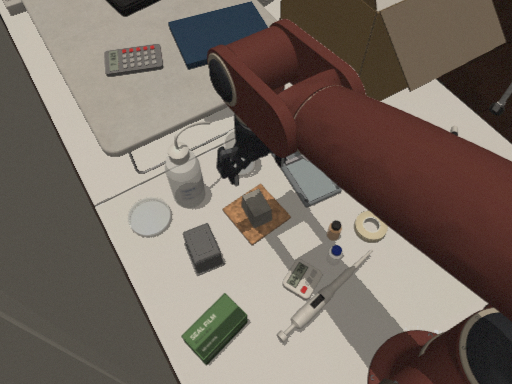

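```bash
python3 - <<'E'
from h import *
import pickle
o=pickle.load(open("o5.pkl","rb"))
f=lambda p:(120+(p[0]+.5)/2.9-.5,80+(p[1]+.5)/2.9-.5)
P=np.array([at("wrist",f(p),.058,o) for p in [(331,233),(453,233),(451,403),(334,403)]]);e=np.roll(P,-1,0)-P
print(P.mean(0).round(4),np.linalg.norm(e,axis=1).round(4),np.degrees(np.arctan2(e[:,1],e[:,0])).round(1))
P=np.array([at("wrist",f(p),.01,o) for p in [(221,180),(508,119),(550,389),(288,439)]]);e=np.roll(P,-1,0)-P
print("pad",P.mean(0).round(4),np.linalg.norm(e,axis=1).round(4),np.degrees(np.arctan2(e[:,1],e[:,0])).round(1))
crop(cv2.imread("pics/w5.png"),60,130,120,170,4.5,"pics/w5p.png")
crop(cv2.imread("pics/s5.png"),230,180,60,60,8,"pics/s5c.png")
c=(.507,-.0858)
E
```

```text
[0.4636 0.0699 0.058 ] [0.0386 0.0577 0.0393 0.0577] [ 84.8  -4.9 -95.2 174.4]
pad [0.4649 0.0691 0.01  ] [0.1075 0.1065 0.1071 0.1062] [  96.6    5.9  -83.6 -173.9]
```

View pics/w5p.png

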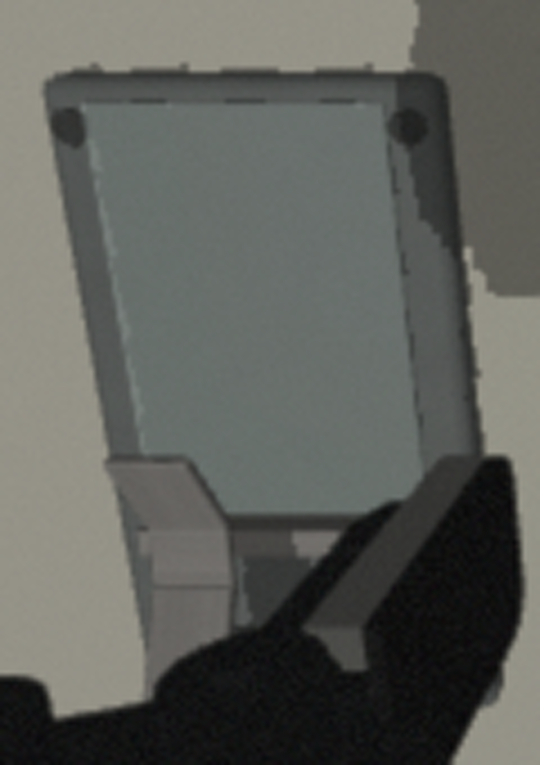

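View pics/s5c.png

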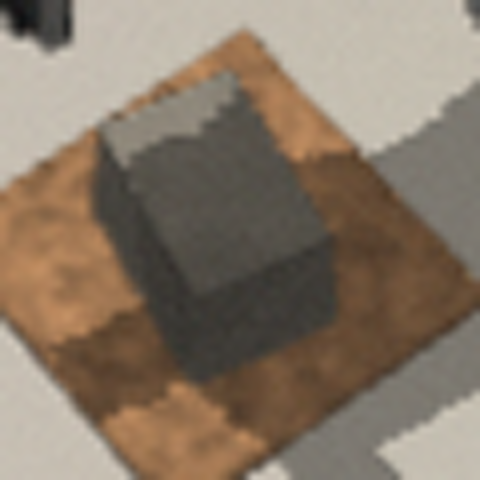

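```bash
python3 - <<'E'
from h import *
import pickle
o=pickle.load(open("o5.pkl","rb"))
f=lambda p:(60+(p[0]+.5)/4.5-.5,130+(p[1]+.5)/4.5-.5)
a,b,l,r,s=[at("wrist",f(p),.015,o) for p in [(82,103),(384,103),(145,455),(420,450),(300,515)]]
print(np.linalg.norm(a-b)); ang=lambda d:np.degrees(np.arctan2(d[1],d[0]))
print(ang(l-a),ang(r-b),ang(b-a)-90)
y=np.radians(-4.8);ux=np.array([np.cos(y),np.sin(y)])
m=(a+b)[:2]/2;print("front mid",m,"origin",m+.072*ux,"seat",m+.076*ux, "stop along",(s[:2]-m)@ux)
# top/side camera predictions
c=np.array([.5015,-.0858]);print("seat from base",c+.004*ux, "from glass(top cam)",np.array([.477,-.0864])+.022*ux)
F=[at("top",(280+(p[0]+.5)/6-.5,145+(p[1]+.5)/6-.5),.015) for p in [(98,490),(265,500),(112,243),(277,252)]]
print("top front mid",(F[0]+F[1])[:2]/2,"stop",(F[2]+F[3])[:2]/2)
E
```

```text
0.07146469934187538
-5.071504786702473 -5.606030062103656 -5.222768764015484
front mid [ 0.42073801 -0.08002432] origin [ 0.49248549 -0.08604913] seat [ 0.49647146 -0.08638384] stop along 0.10762617091010396
seat from base [ 0.50548597 -0.08613471] from glass(top cam) [ 0.49892284 -0.08824091]
top front mid [ 0.4234813  -0.08222691] stop [ 0.53042874 -0.09053546]
```

```bash
python3 - <<'E'
from h import *
print(delta((.4565,.070,.020),84.9))
E
```

```text
(array([-0. , -0. , -0.1]), array([-0.0041, -0.0021,  0.1487]))
```

>>> jog_arm --deltas '[[[0,0,0],[-0.004,-0.002,0.02],0.085],[[0,0,0],[-0.004,-0.002,0.05],0.085],[[0,0,0],[-0.004,-0.002,0.08],0.085],[[0,0,0],[-0.004,-0.002,0.11],0.085],[[0,0,0],[-0.004,-0.002,0.132],0.085],[[0,0,0],[-0.004,-0.002,0.144],0.085],[[0,0,0],[-0.004,-0.002,0.148],0.08],[[0,0,0],[-0.004,-0.002,0.148],0.065],[[0,0,0],[-0.004,-0.002,0.148],0.055]]' --squeeze 30

```text
t: 11.12
tool_pos: [0.4574, 0.0694, 0.0215]
tool_rot: [2.32, 2.117, 0.001]
contact_force: [-0.7, -0.3, 0.0]
opening: 0.0577
```

>>> jog_arm --deltas '[[[0,0,0],[0,0,0],0.045],[[0,0,0],[0,0,0],0.035],[[0,0,0],[0,0,0],0.03],[[0,0,0],[0,0,0],0.03],[[0,0,0],[0,0,0],0.03],[[0,0,0],[0,0,0],0.03]]' --squeeze 40

```text
t: 11.62
tool_pos: [0.4584, 0.0694, 0.0228]
tool_rot: [2.32, 2.115, 0.005]
contact_force: [-0.8, 2.3, 5.2]
opening: 0.0423
```

```bash
python3 - <<'E'
from h import *
st()
cv2.imwrite("pics/w6.png",get_image("wrist")[:,:,::-1])
E
```

```text
t 11.62 tcp [0.4584 0.0694 0.0228] th 84.7 z [ 0.004  0.001 -1.   ] F [-0.8  2.3  5.2] op 0.0423
```

View pics/w6.png

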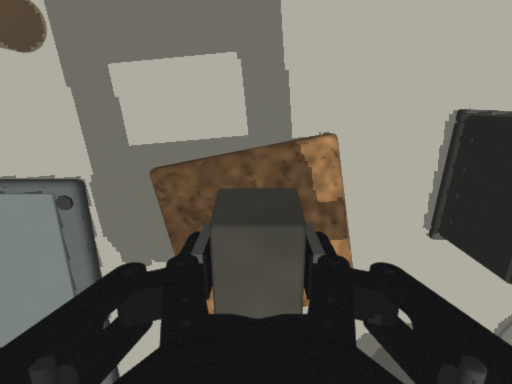

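```bash
python3 - <<'E'
from h import *
print(delta((.4427,-.0821,.0628),84.9))
E
```

```text
(array([ 0.2, -0.1, -0.2]), array([-0.1522, -0.0016, -0.0402]))
```

>>> jog_arm --deltas '[[[0,0,0],[0,0,-0.006],0.03],[[0,0,0],[0,0,-0.018],0.03],[[0,0,0],[0,0,-0.032],0.03],[[0,0,0],[-0.008,0,-0.04],0.03],[[0,0,0],[-0.025,0,-0.04],0.03],[[0,0,0],[-0.05,-0.001,-0.04],0.03],[[0,0,0],[-0.075,-0.001,-0.04],0.03],[[0,0,0],[-0.1,-0.001,-0.04],0.03],[[0,0,0],[-0.125,-0.002,-0.04],0.03],[[0,0,0],[-0.144,-0.002,-0.04],0.03],[[0,0,0],[-0.152,-0.002,-0.04],0.03],[[0,0,0],[-0.152,-0.002,-0.04],0.03]]'

```text
t: 12.67
tool_pos: [0.4403, -0.0838, 0.0608]
tool_rot: [2.324, 2.113, -0.001]
contact_force: [-0.1, 0.2, -1.7]
opening: 0.0428
```

```bash
python3 - <<'E'
from h import *
import pickle
o=ctrl.get_obs();pickle.dump(o,open("o7.pkl","wb"));st()
cv2.imwrite("pics/w7.png",get_image("wrist")[:,:,::-1])
cv2.imwrite("pics/s7.png",get_image("side")[:,:,::-1])
crop(cv2.imread("pics/s7.png"),210,130,150,110,5,"pics/s7c.png")
E
```

```text
t 12.67 tcp [ 0.4403 -0.0838  0.0608] th 84.5 z [-0. -0. -1.] F [-0.1  0.2 -1.7] op 0.0428
```

View pics/w7.png

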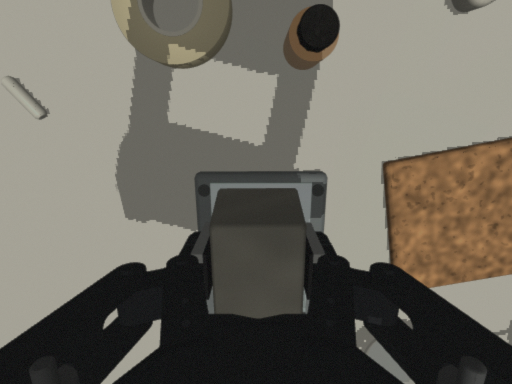

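View pics/s7c.png

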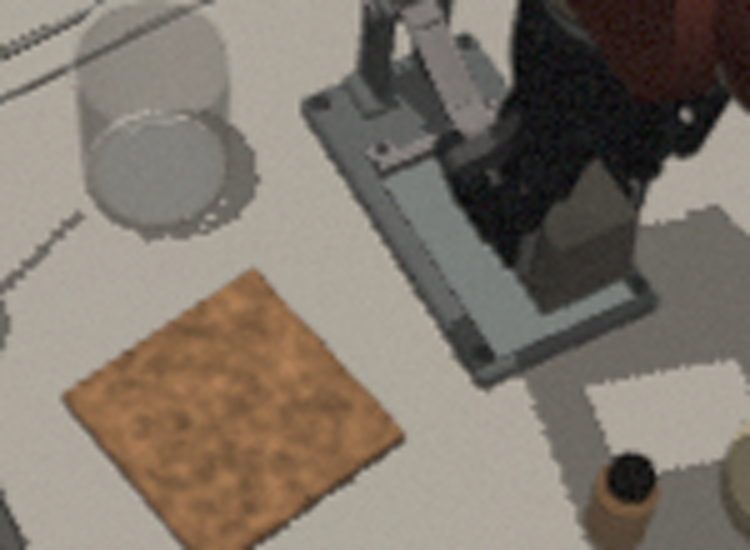

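```bash
python3 - <<'E'
from h import *
import pickle
o=pickle.load(open("o7.pkl","rb"))
crop(cv2.imread("pics/w7.png"),185,160,150,150,5,"pics/w7c.png")
a=at("wrist",(204,189),.012,o);b=at("wrist",(317.5,189.5),.012,o);m=(a+b)[:2]/2
print("screws",a,b,np.degrees(np.arctan2(b[1]-a[1],b[0]-a[0]))-90)
y=np.radians(-5.1);uy=np.array([-np.sin(y),np.cos(y)])
print("tool y-offset from press midline",(o["tool_pos"][:2]-m)@uy, "by est seat",(o["tool_pos"][:2]-np.array([.4975,-.087]))@uy)
E
```

```text
screws [ 0.42236643 -0.12147123  0.012     ] [ 0.4304163  -0.04098243  0.012     ] -5.711293025736609
tool y-offset from press midline -0.0013211379650968581 by est seat -0.001891976777898134
```

View pics/w7c.png

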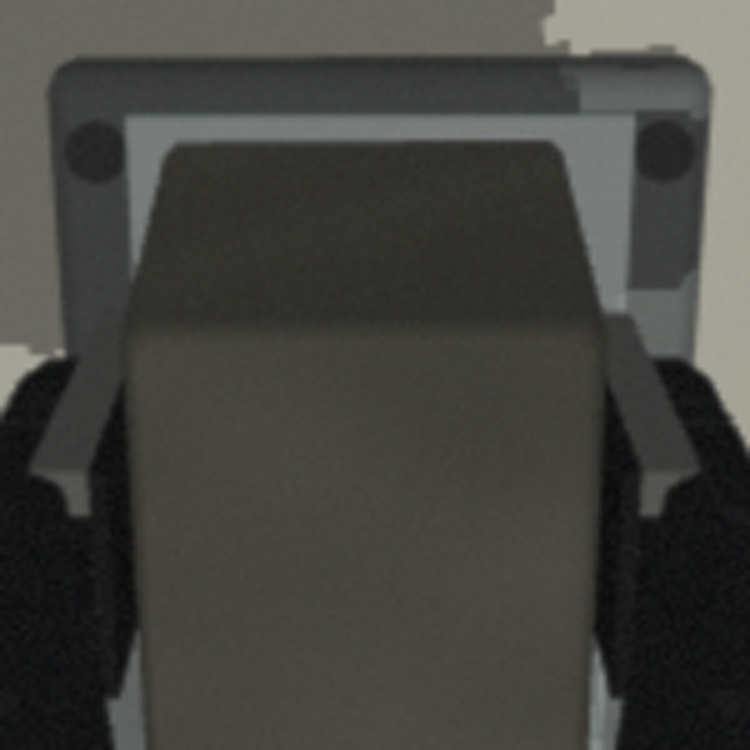

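>>> jog_arm --deltas '[[[0,0,0],[0.0015,0,0.008],0.03],[[0,0,0],[0.0015,0,0.018],0.03],[[0,0,0],[0.0015,0,0.025],0.03],[[0,0,0],[0.0015,0,0.028],0.03],[[0,0,0],[0.0015,0,0.03],0.03],[[0,0,0],[0.0015,0,0.031],0.03]]'

```text
t: 13.27
tool_pos: [0.4405, -0.0803, 0.029]
tool_rot: [-2.32, -2.116, 0.001]
contact_force: [0.2, -0.7, -2.7]
opening: 0.0427
```

>>> jog_arm --deltas '[[[0,0,0],[0,0,0.001],0.03],[[0,0,0],[0,0,0.002],0.03],[[0,0,0],[0,0,0.003],0.03]]'

```text
t: 13.52
tool_pos: [0.4413, -0.0808, 0.0278]
tool_rot: [-2.321, -2.117, 0.0]
contact_force: [-5.2, 1.1, 10.3]
opening: 0.0428
```

>>> jog_arm --deltas '[[[0,0,0],[0,0.002,-0.0008],0.03],[[0,0,0],[0,0.006,-0.001],0.03],[[0,0,0],[0,0.01,-0.001],0.03],[[0,0,0],[0,0.014,-0.001],0.03],[[0,0,0],[0,0.018,-0.001],0.03],[[0,0,0],[0,0.021,-0.001],0.03],[[0,0,0],[0,0.024,-0.001],0.03],[[0,0,0],[0,0.027,-0.001],0.03],[[0,0,0],[0,0.03,-0.001],0.03]]'

```text
t: 14.27
tool_pos: [0.4684, -0.0831, 0.0278]
tool_rot: [-2.316, -2.113, 0.008]
contact_force: [-13.4, 1.0, 12.1]
opening: 0.0428
```

```bash
python3 - <<'E'
from h import *
st()
a=get_image("side")[:,:,::-1]
crop(a,210,110,150,110,5,"pics/s8c.png")
E
```

```text
t 14.27 tcp [ 0.4684 -0.0831  0.0278] th 84.8 z [-0.008  0.001 -1.   ] F [-13.4   1.   12.1] op 0.0428
```

View pics/s8c.png

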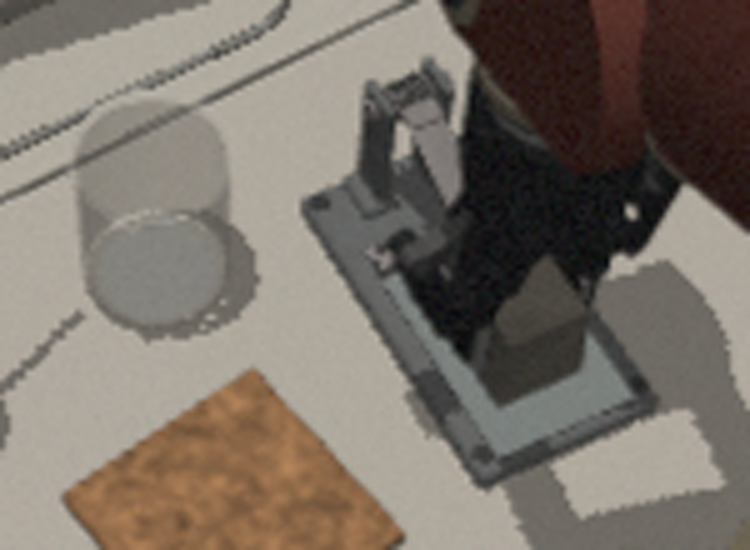

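>>> jog_arm --deltas '[[[0,0,0],[0,0.002,-0.001],0.03],[[0,0,0],[0,0.005,-0.001],0.03],[[0,0,0],[0,0.008,-0.001],0.03],[[0,0,0],[0,0.011,-0.001],0.03],[[0,0,0],[0,0.014,-0.001],0.03],[[0,0,0],[0,0.016,-0.001],0.03]]'

```text
t: 14.82
tool_pos: [0.4865, -0.0847, 0.0281]
tool_rot: [-2.321, -2.116, 0.001]
contact_force: [-1.9, 0.3, -4.8]
opening: 0.0428
```

```bash
python3 - <<'E'
from h import *
st()
E
```

```text
t 14.82 tcp [ 0.4865 -0.0847  0.0281] th 84.7 z [-0.001  0.    -1.   ] F [-1.9  0.3 -4.8] op 0.0428
```

>>> jog_arm --deltas '[[[0,0,0],[0,0.001,0.0006],0.03],[[0,0,0],[0,0.002,0.0006],0.03],[[0,0,0],[0,0.003,0.0006],0.03],[[0,0,0],[0,0.004,0.0006],0.03]]'

```text
t: 15.15
tool_pos: [0.4906, -0.0852, 0.028]
tool_rot: [-2.321, -2.116, 0.0]
contact_force: [-2.6, -0.1, -2.5]
opening: 0.0427
```

>>> jog_arm --deltas '[[[0,0,0],[0,0.001,0.0004],0.03],[[0,0,0],[0,0.002,0.0004],0.03],[[0,0,0],[0,0.003,0.0004],0.03]]'

```text
t: 15.4
tool_pos: [0.491, -0.0852, 0.0278]
tool_rot: [-2.316, -2.113, 0.009]
contact_force: [-18.2, 1.7, 11.2]
opening: 0.0429
```

>>> jog_arm --deltas '[[[0,0,0],[0,-0.001,0],0.03],[[0,0,0],[0,-0.0015,0],0.03],[[0,0,0],[0,-0.0015,0],0.03]]'

```text
t: 15.65
tool_pos: [0.491, -0.0852, 0.0279]
tool_rot: [-2.32, -2.115, 0.003]
contact_force: [-8.9, 0.9, 3.2]
opening: 0.0425
```

```bash
python3 - <<'E'
from h import *
st()
a=get_image("side")[:,:,::-1]
crop(a,210,110,150,110,5,"pics/s9c.png")
b=get_image("top")[:,:,::-1]
crop(b,265,130,90,110,5,"pics/t9c.png")
cv2.imwrite("pics/w9.png",get_image("wrist")[:,:,::-1])
E
```

```text
t 15.65 tcp [ 0.491  -0.0852  0.0279] th 84.7 z [-0.003  0.001 -1.   ] F [-8.9  0.9  3.2] op 0.0425
```

View pics/s9c.png

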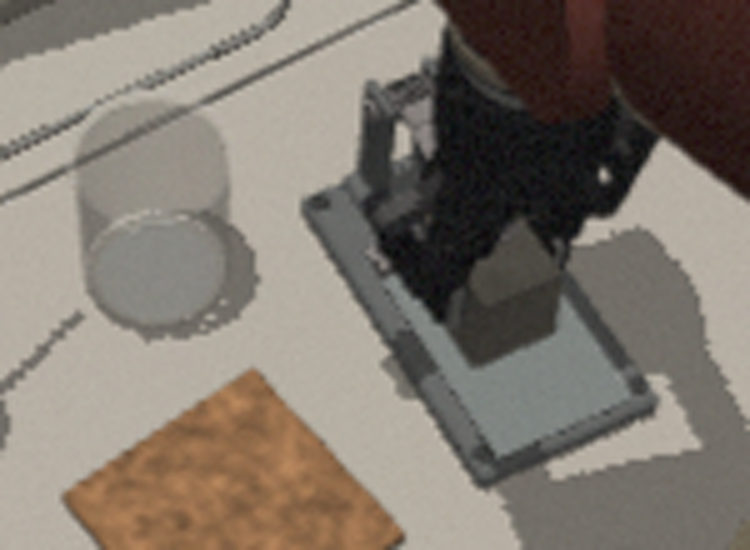

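View pics/w9.png

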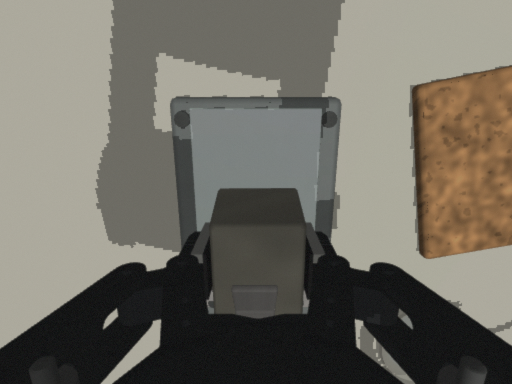

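The block is against the stop, with the toe over its middle (255,297). Release and rise.

>>> jog_arm --deltas '[[[0,0,0],[0,0,0],0.045],[[0,0,0],[0,0,0],0.055],[[0,0,0],[0,0,0],0.065],[[0,0,0],[0,0,0],0.075],[[0,0,0],[0,0,0],0.075],[[0,0,0],[0,0,-0.01],0.075],[[0,0,0],[0,0,-0.03],0.075],[[0,0,0],[0,-0.01,-0.055],0.075],[[0,0,0],[0,-0.03,-0.085],0.075],[[0,0,0],[0,-0.06,-0.115],0.075],[[0,0,0],[0,-0.085,-0.14],0.075],[[0,0,0],[0,-0.09,-0.15],0.075]]'

```text
t: 16.8
tool_pos: [0.4022, -0.0774, 0.1828]
tool_rot: [2.317, 2.112, 0.005]
contact_force: [-0.2, -0.1, -0.3]
opening: 0.0748
```

```bash
python3 - <<'E'
from h import *
import pickle
o=ctrl.get_obs();pickle.dump(o,open("o10.pkl","wb"));st()
cv2.imwrite("pics/w10.png",get_image("wrist")[:,:,::-1])
a=get_image("side")[:,:,::-1];cv2.imwrite("pics/s10.png",a)
crop(a,210,110,150,110,5,"pics/s10c.png");st()
E
```

```text
t 16.8 tcp [ 0.4022 -0.0774  0.1828] th 84.7 z [ 0.007 -0.003 -1.   ] F [-0.2 -0.1 -0.3] op 0.0748
t 16.9 tcp [ 0.4038 -0.0777  0.1813] th 84.7 z [ 0.007 -0.003 -1.   ] F [-0.2 -0.1  0.9] op 0.0749
```

View pics/w10.png

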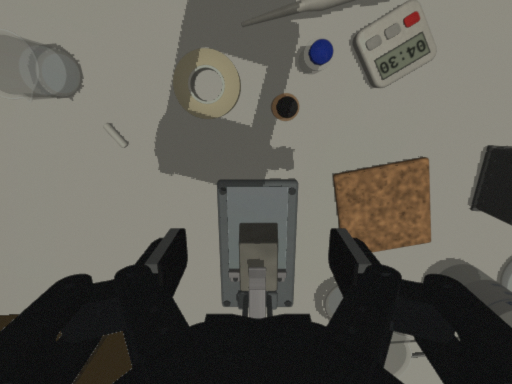

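View pics/s10c.png

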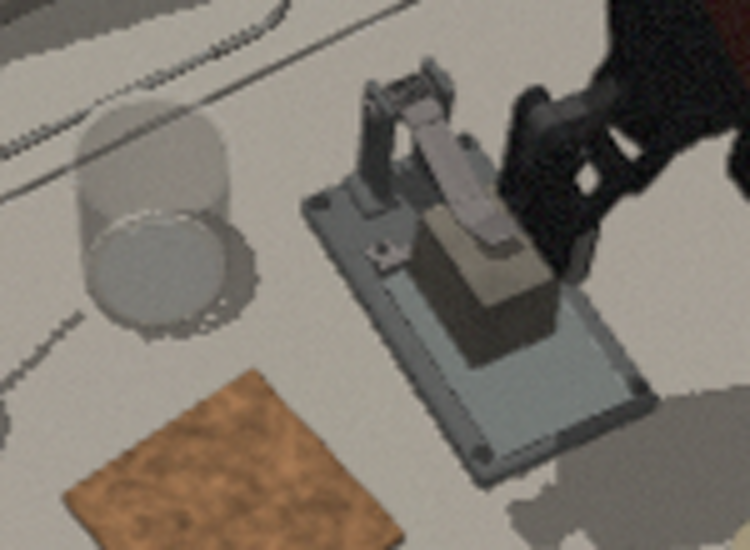

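View pics/s10.png

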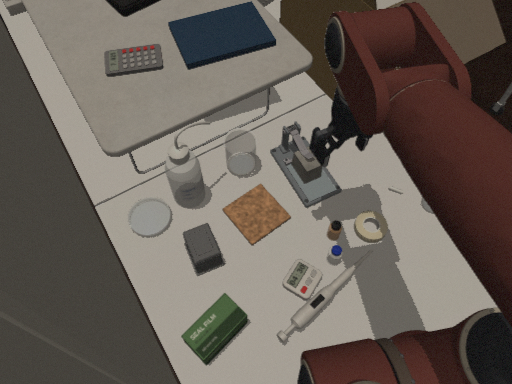

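```bash
python3 - <<'E'
from h import *
crop(cv2.imread("pics/w10.png"),205,170,105,145,5,"pics/w10c.png")
E
```

```text
(no output)
```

View pics/w10c.png

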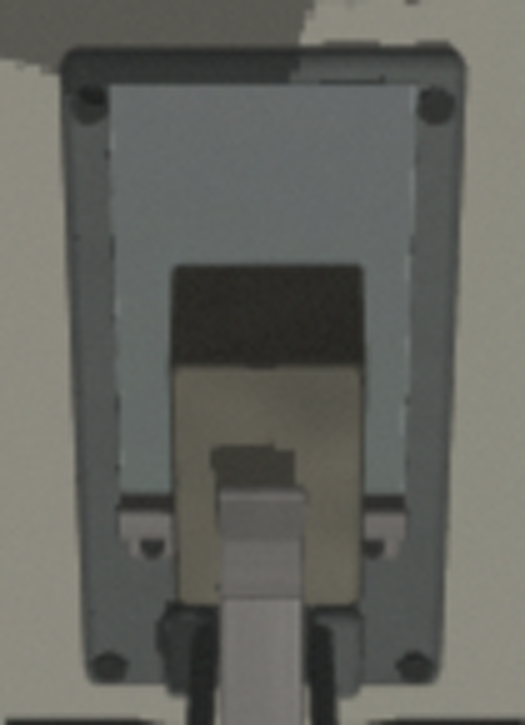

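```bash
python3 - <<'E'
from h import *
import pickle
o=pickle.load(open("o10.pkl","rb"))
f=lambda p:(205+(p[0]+.5)/5-.5,170+(p[1]+.5)/5-.5)
g=lambda p,z:at("wrist",f(p),z,o)[:2]
a,b=g((108,84),.015),g((416,84),.015);m=(a+b)/2;d=b-a;uy=d/np.linalg.norm(d);ux=np.array([uy[1],-uy[0]])
for p,z in(((172,266),.015),((362,266),.015),((175,366),.063),((363,366),.063),((180,605),.063),((359,605),.063),((150,497),.023)):
    q=g(p,z)-m;print(p,"press x,y mm",((q@ux-.072)*1e3).round(1),(q@uy*1e3).round(1))
E
```

```text
(172, 266) press x,y mm -26.5 -21.6
(362, 266) press x,y mm -26.5 23.9
(175, 366) press x,y mm -25.1 -17.9
(363, 366) press x,y mm -25.1 21.1
(180, 605) press x,y mm 32.8 -17.9
(359, 605) press x,y mm 32.7 21.3
(150, 497) press x,y mm 31.5 -27.7
```

```bash
python3 - <<'E'
from h import *
st();print(job.finish_job())
E
```

```text
t 16.9 tcp [ 0.4038 -0.0777  0.1813] th 84.7 z [ 0.007 -0.003 -1.   ] F [-0.2 -0.1  0.9] op 0.0749
the job is handed in; nothing more can be done
None
```

The job is handed in at about 17 s, and the last pictures agree with the goal; the system gave no verdict.

- **Mould and block:** Two raps on the pad freed the block: the load on the wrist fell from about 4.2 N to about 1 N. I lifted the mould straight up, and it now stands mouth down on the bench where it started.
- **Seating:** I set the block on the glass and slid it under the toe until the push rose to about 18 N at the stop. I then eased off and released it.
- **Final block position:** From the wrist camera, the block's top is centred at about press x = 3.9 mm (4 mm is the target). It is about 1.5 mm off midway and in line with the press axis, with the arm's foot over it.
- **Disagreement:** The block's front bottom edge measured about 1.5 mm further back than ideal, which is within the calibration error.
- **Not measured directly:** I judged the foot's bearing force and raised height only from the pictures.
- **Bystanders:** The wash bottle, beaker and petri dish look unmoved in the last side view, and the gripper is clear of everything.

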